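Fetch the slide box from behind the bottles

ROBOT

A 6-joint arm with a two-finger parallel gripper is mounted at the origin on a cart in front of the work surface, level with it; the furniture and walls round the work are solid. World frame = base frame: x ahead of the robot, y to its left, z up, the work surface at z = 0. Lengths are in m, angles in rad, forces in N, time in s.
With the tool pointing down it reaches from about 0.25 to 0.725 m from the base axis. Payload 4 kg.
Tool frame: the origin (TCP) lies at the very end of the fingers, on their centre line; the grasp point (between the pads) lies 19 mm behind it (arm.grip_depth is the distance from the TCP to the grasp point, in m); x points along the fingers, z is the direction in which the jaws open and shut, and the axes are right-handed (so a half turn about x gives the same grasp; the last joint's range is limited). The gripper opens to 85 mm and grips with 20 to 120 N. Pads are 22 mm wide; open, the fingers measure 114 mm over their backs; the gripper's body (76 mm by 85 mm) begins 54 mm behind the grasp point. The pads swing forward as they close: fully open they stand 13 mm farther back than shut.
Start: joints at [1.26, 0.241, 0.005, 1.335, 0, 1.571], TCP at [0.153, 0.476, 0.231] pointing down, gripper open.
Joint ranges: [-2.72, 2.72], [-1.05, 1.87], [-1.09, 1.28], [-1.99, 2.15], [-1.42, 1.44], [-3.14, 3.14]. Speed limits (rad/s): [2.79, 2.79, 3.14, 3.14, 3.14, 3.14].

INTERFACE

Orientations are given as a unit quaternion [w, x, y, z].
In Python, from workcell import arm, get_image, camera_model, hand_in gives the robot as it stands. The module is installed in compiled form; this text tells all that it offers.
- The arm moves only by the shell command python3 -m jog 'ROWS' [OPENING] [FORCE]. ROWS is JSON, a list of rows, each a list of 2 entries, a list of its own where there are three numbers: the shift along the tool's x, y, z normalised to -1 to 1, where 1 is 500 mm, then the turn, a rotation vector about the tool's x, y, z normalised to -1 to 1, where 1 is 90 degrees. In form: [[[dx, dy, dz], [rx, ry, rz]], ...]. A call has 1 to 20 rows; each row is the pose to reach, as a shift and turn from the pose commanded when the call began, along the tool's axes at that moment; what a row does not reach only later rows make up. A row lasts 1/10 s, in which the tool goes at most 50 mm and 8.59 degrees, less where a joint would pass 70% of its speed; a pose out of reach is approached as far as the arm can. A call with a number of a shift or a turn outside -1 to 1 is refused whole. A call with a gripper value outside its range is refused whole. OPENING is the closure, from -1 (fully open) to 1 (shut), set as the call begins (- or left out, the last holds). The fingers move at their own pace and stop on an object; FORCE is the grip in N (left out, the last holds). Time passes only in rows, so rows that repeat a pose let the fingers close. It gives the time, the measured TCP pose, the force and the opening at its end, in the units of the state.
- arm.read_state(): the state, without advancing time (a new reading comes with each control period).
- get_image(name): name is "scene" or "top"; returns the picture (384x512x3 uint8, red, green, blue); there is no depth.
- camera_model(name): a dict with "vfov" (degrees; the focal length in pixels is half the picture's height over the tangent of half this angle, whatever the lens; pixels are square), "cx", "cy" (the principal point, pixels), "R" (3x3) and "t" (3): a world point X has camera coordinates R X + t. Camera axes: x right, y down, z forward; pixel columns grow to the right and rows downward; lengths in m; the calibration is good to about 2 mm. A picture is of the moment at which its call begins. camera_model takes no time and is no camera call.
- hand_in(): hands the job in, once; it reports no verdict.
The state is a dict: "time_s": time; "qpos": joint angles; "qvel": joint speeds; "effort": joint torques, N m; "tool_pos": TCP position; "ee_rot": TCP orientation; "contact_force": force on the tool from outside, world axes, zero at the start; "torque": the same for the moment, N m; "opening": finger opening in m.
Only numpy, scipy, OpenCV 4.12 (cv2) and the standard library are available. Lean on these libraries where they do the work, as an engineer would, in place of code of your own. Each camera call takes 0.05 s, during which the arm holds its last target. There are 200 camera calls.

TASK

The little blue slide box is hemmed in on the wooden caddy. Stand the dropper bottle, the strip tube and the vial over in the grey side tray, then lift the slide box out and set it flat in the middle of the white work tray, with its long side along the tray's long side; only after that, stand the three back on the caddy, each where it stood at the start. Keep everything upright and leave the tape and the coverslip box alone.

Things in the scene. Friction and masses are not known exactly. Their poses are not given: they have to be found in the camera images.
- caddy: Fixed light-wood tray, 146 x 92 mm outside, 136 (x) x 82 (y) mm inside, floor 3 mm thick, rim 15 mm high. Origin on the worktop under its centre; x along its length, roughly away from the robot, z up. Slide box in the middle, long side across; two upright things at the near end (x -45, y +-21 mm), one at the far end (x +45, y 0), in any order, 6 to 18 mm from the box.
- side_tray: Fixed grey side tray where things are set aside: 106 (x) x 206 (y) mm outside, 100 x 200 mm inside, floor 3 mm thick, rim 10 mm above the worktop. Origin on the worktop under its centre, y along its long side, z up. May be to the left or to the right of the caddy.
- work_tray: Fixed white plastic work tray for the slide box: 108 (x) x 158 (y) mm outside, 100 x 150 mm inside, floor 3 mm thick, rim 10 mm above the worktop. Origin on the worktop under its centre, y along its long side, z up. On the other side of the caddy from the side tray.
- dropper_mid (a point): Dropper bottle, upright: square clear body 30 x 30 mm and 52 mm high, black round cap 22 mm across from 44 to 58 mm and black bulb 14 mm across from 58 to 80 mm above its underside (rigid; can be gripped by the bulb). 55 g. The point is on its axis, half-way up, 40 mm above its underside; z up, x and y along the body's sides.
- strip_tube_mid (a point): Test-strip tube, upright: printed plastic tube 29 mm in diameter with a blue cap 31 mm across from 75 to 86 mm (small tab on the cap, to 20 mm from the axis). 28 g. The point is on its axis, half-way up, 43 mm above its underside; z up.
- vial_mid (a point): Small clear glass vial, upright: 22 mm in diameter, 60 mm high, black cap 22 mm across over the top 14 mm. 30 g. The point is on its axis, half-way up, 30 mm above its underside; z up. While the slide box is next to it, grip it by the cap, so that the fingertips pass over the slide box.
- slide_box_mid (a point): Blue closed slide box, 34 (x) x 62 (y) x 27 (z) mm, lid does not open. 50 g. The point is at its centre, 13.5 mm above its underside; z up, y along its long side. On the caddy its top is 30 mm above the worktop; it can be gripped across its 34 mm once its neighbours are gone.
- tape_mid (a point): Bystander: white tape dispenser, 24 (x) x 72 (y) x 58 mm, loose. The point is 29 mm above its underside.
- coverslips_mid (a point): Bystander: white and blue coverslip box, 88 (x) x 112 (y) x 34 mm, loose. The point is 17 mm above its underside.
Mind the look-alikes: they are no part of the job. What is shaped like the part that bears slide_box_mid but pink or red is not meant. What is shaped like the part that bears strip_tube_mid but green is not meant.

How it is judged:
On the way, in this order (a step that is already met when the one before it is completed fails the run):
1. the dropper bottle, the strip tube and the vial all stand upright in the side tray, while the slide box is still on the caddy (x of dropper_mid in the frame of side_tray between -0.045 and 0.045 m and y of dropper_mid in the frame of side_tray between -0.095 and 0.095 m and height (world z) of dropper_mid below 0.048 m and angle between each of dropper_mid, strip_tube_mid, vial_mid's own z axis and vertical below 0.15 rad and x of strip_tube_mid in the frame of side_tray between -0.045 and 0.045 m and y of strip_tube_mid in the frame of side_tray between -0.095 and 0.095 m and height (world z) of strip_tube_mid below 0.051 m and x of vial_mid in the frame of side_tray between -0.045 and 0.045 m and y of vial_mid in the frame of side_tray between -0.095 and 0.095 m and height (world z) of vial_mid below 0.038 m and horizontal distance between slide_box_mid and caddy below 0.03 m and height (world z) of slide_box_mid below 0.0225 m), for 0.2 s.
2. the slide box lies in the middle of the work tray, while the three still stand in the side tray (x of dropper_mid in the frame of side_tray between -0.045 and 0.045 m and y of dropper_mid in the frame of side_tray between -0.095 and 0.095 m and height (world z) of dropper_mid below 0.048 m and angle between each of dropper_mid, strip_tube_mid, vial_mid's own z axis and vertical below 0.15 rad and x of strip_tube_mid in the frame of side_tray between -0.045 and 0.045 m and y of strip_tube_mid in the frame of side_tray between -0.095 and 0.095 m and height (world z) of strip_tube_mid below 0.051 m and x of vial_mid in the frame of side_tray between -0.045 and 0.045 m and y of vial_mid in the frame of side_tray between -0.095 and 0.095 m and height (world z) of vial_mid below 0.038 m and horizontal distance between slide_box_mid and work_tray below 0.015 m and height (world z) of slide_box_mid below 0.0215 m and angle between slide_box_mid's own z axis and vertical below 0.1 rad and angle between the y axis of slide_box_mid and the y axis of work_tray, either way round below 0.2 rad), for 0.2 s.
At the end, for the whole second after the job is handed in: the dropper bottle, the strip tube and the vial stand upright on the caddy, each within 15 mm of where it stood at the start; the slide box lies flat in the work tray, its centre within 15 mm of the tray's centre and its long side within 0.2 rad of the tray's; all released and at rest (distance of each of dropper_mid, strip_tube_mid, vial_mid from where it was at the start of the episode below 0.015 m and angle between each of dropper_mid, strip_tube_mid, vial_mid, slide_box_mid's own z axis and vertical below 0.1 rad and horizontal distance between slide_box_mid and work_tray below 0.015 m and height (world z) of slide_box_mid below 0.0215 m and angle between the y axis of slide_box_mid and the y axis of work_tray, either way round below 0.2 rad and linear speed of each of dropper, strip_tube, vial, slide_box below 0.02 m/s); the robot touches nothing.
It fails at once if the tape dispenser or the coverslip box is moved more than 20 mm (distance of any of tape_mid, coverslips_mid from where it was at the start of the episode above 0.02 m).
It fails at once if one of the three upright things or the slide box is tipped by more than 0.6 rad (angle between any of dropper_mid, strip_tube_mid, vial_mid, slide_box_mid's own z axis and vertical above 0.6 rad).
It also fails if it takes over 128 s, if anything falls off the work surface, if the arm or the gripper's body presses on something with over 40 N, if the wrist force passes 120 N, or if a joint passes its speed limit or range.

## Working session

There is one attempt and no reset: what is moved stays moved. The work goes in short steps, Python scripts to look and compute and a shell command to move; the robot and the scene stay as the last step left them, time stands still between calls to the robot, and variables do not carry over. Pictures are saved under pics/ and viewed, about 12 in all and at most 16, crops included, and the job is handed in when it is done.

```bash
mkdir -p pics; python3 - <<'E'
from workcell import arm,get_image,camera_model
import cv2
print(arm.read_state(), arm.grip_depth)
for n in("scene","top"):
    im=get_image(n); cv2.imwrite(f"pics/{n}0.png",cv2.resize(im[:,:,::-1],(800,600),interpolation=cv2.INTER_CUBIC)); print(n,camera_model(n))
    cv2.imwrite(f"pics/{n}0raw.png",im[:,:,::-1])
E
```

```text
{'time_s': 0.0, 'qpos': array([1.26000884e+00, 2.41397599e-01, 3.71140522e-03, 1.33523379e+00,
       1.10838633e-06, 1.57078683e+00]), 'qvel': array([-7.64613982e-05, -6.20059530e-04,  2.63845987e-04, -1.57138901e-04,
       -4.57386793e-04, -8.27819699e-04]), 'effort': array([ 3.16675025e-03, -3.72316217e+01,  2.52408296e+01,  1.69075892e-02,
        3.98946770e-05, -4.88000850e-06]), 'tool_pos': array([0.15270446, 0.47542563, 0.23041578]), 'ee_rot': array([ 0.57075067, -0.41703529,  0.57196451,  0.41615123]), 'contact_force': array([ 0.4859758 , -0.09980569, -0.15580263]), 'torque': array([ 0.01036437, -0.01543821,  0.01579436]), 'opening': 0.0851694023562975} 0.0187
scene {'vfov': 49.18824720146981, 'cx': 256.6373552666773, 'cy': 194.91198036997548, 'R': array([[ 0.60333504, -0.79745666,  0.00705054],
       [-0.55558163, -0.42664826, -0.71365279],
       [ 0.57211527,  0.42665458, -0.70046412]]), 't': array([-0.30668899,  0.36595538,  0.93154987])}
top {'vfov': 45.423623430617035, 'cx': 248.83545822843516, 'cy': 197.97947622661633, 'R': array([[ 0.02090679, -0.99977584,  0.00334177],
       [-0.99775364, -0.02107705, -0.06358792],
       [ 0.0636441 , -0.00200484, -0.99797065]]), 't': array([0.01180079, 0.54461541, 1.1150818 ])}
```

View pics/scene0.png

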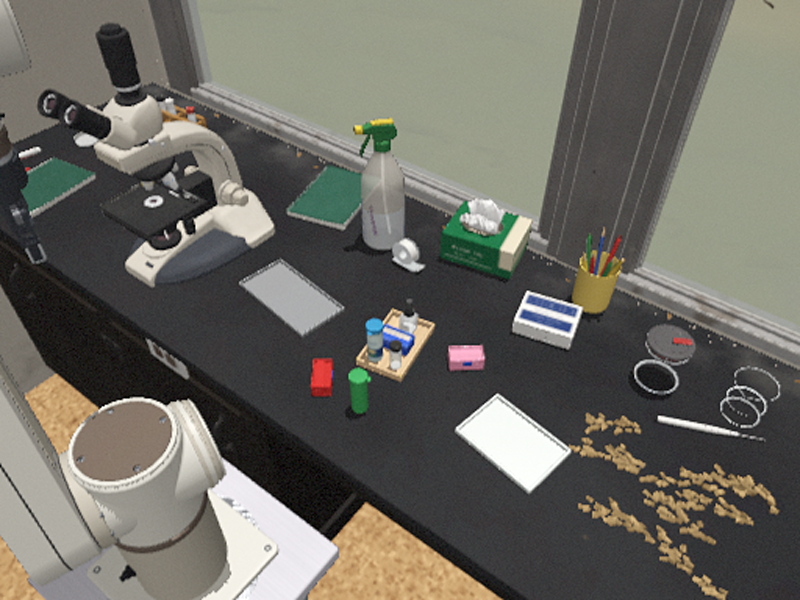

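View pics/top0.png

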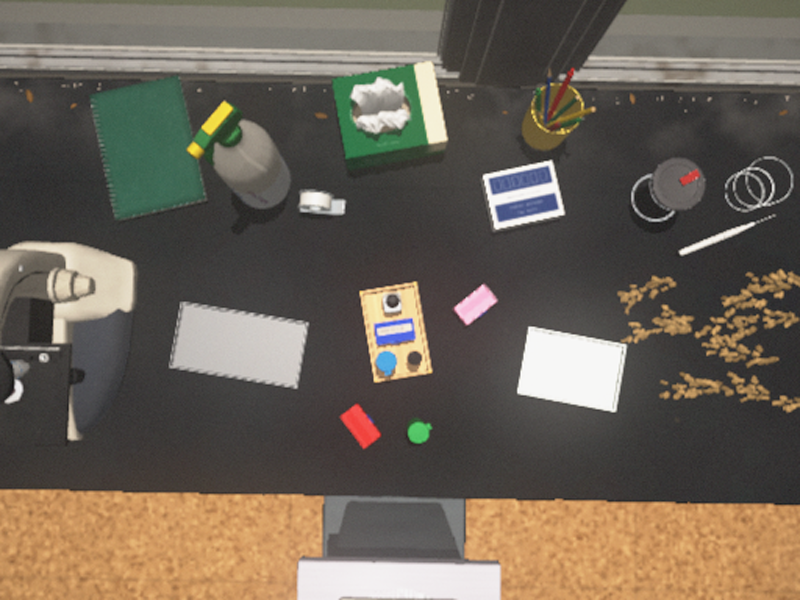

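Top view (800x600). The candidates are:
- **Slide box:** blue at (393,330) is the one wanted. The pink box (476,304) and red box (360,425) are look-alikes.
- **Strip tube:** blue cap at (387,363) is the one wanted. The green tube (419,432) is a look-alike.
- **Vial:** (414,360).
- **Dropper:** (392,302).

The side tray is at (239,345) and the work tray at (572,369). Next I'll measure these and take a close crop.

```bash
cat > h.py <<'E'
import numpy as np,cv2
from workcell import arm,get_image,camera_model
def cam(n):
    m=camera_model(n); f=192/np.tan(np.radians(m["vfov"]/2))
    return m["R"],np.array(m["t"]),np.array([[f,0,m["cx"]],[0,f,m["cy"]],[0,0,1]])
def p2w(n,uv,z):
    R,t,K=cam(n); d=R.T@np.linalg.inv(K)@np.array([uv[0],uv[1],1.]); c=-R.T@t
    return c+d*(z-c[2])/d[2]
def w2p(n,X):
    R,t,K=cam(n); p=K@(R@np.asarray(X,float)+t); return p[:2]/p[2]
def rect(mask,z,n="top",near=None):
    cs,_=cv2.findContours(mask.astype(np.uint8),cv2.RETR_EXTERNAL,cv2.CHAIN_APPROX_NONE)
    c=max(cs,key=cv2.contourArea) if near is None else min([c for c in cs if cv2.contourArea(c)>8],key=lambda c:np.hypot(*(c.mean((0,1))-near)))
    w=np.array([p2w(n,p[0],z)[:2]*1000 for p in c],np.float32)
    (x,y),s,a=cv2.minAreaRect(w); return np.round([x,y,*s,a],1)
E
cat > m.py <<'E'
from h import *
im=cv2.imread("pics/top0raw.png"); b,g,r=[im[:,:,i].astype(int) for i in range(3)]
hsv=cv2.cvtColor(im,cv2.COLOR_BGR2HSV); H,S,V=cv2.split(hsv)
s=512/800
P=lambda x,y:np.array([x*s,y*s])
def near(m,x,y,rad):
    yy,xx=np.mgrid[:384,:512]; return m&(np.hypot(xx-x*s,yy-y*s)<rad*s)
print("side",rect(near((V>90),239,345,90),.01))
print("work",rect(near((V>120),572,369,75),.01))
cad=near((V>60),395,331,64)
print("caddy",rect(cad,.015))
bl=(H>100)&(H<130)&(S>120)
print("slide",rect(near(bl,393,331,25),.03))
print("strip cap",rect(near((H>95)&(H<115)&(S>120)&(V>100),387,363,14),.089), p2w("top",P(387,363),.089))
print("vial",p2w("top",P(414,359),.063),"drop",p2w("top",P(392,299),.083))
print("tcp px",w2p("scene",[.153,.476,.231])/s,w2p("top",[.153,.476,.231])/s)
c=im[175:255,215:295]; cv2.imwrite("pics/crop1.png",cv2.resize(c,None,fx=7,fy=7,interpolation=cv2.INTER_CUBIC))
E
python3 m.py
```

```text
side [484.6 260.2 208.3 107.9  81.8]
work [ 467.5 -278.1  178.   133.9   80.6]
caddy [511.1  12.9 200.8 199.2  46. ]
slide [509.   14.9  32.4  59.    9.3]
strip cap [462.6  26.8  27.2  29.1  60.1] [0.46045941 0.02438909 0.089     ]
vial [ 0.46704246 -0.01625993  0.063     ] drop [0.55559172 0.01893986 0.083     ]
tcp px [ 34.85773029 250.78138664] [ 19.63097945 603.9925886 ]
```

View pics/crop1.png

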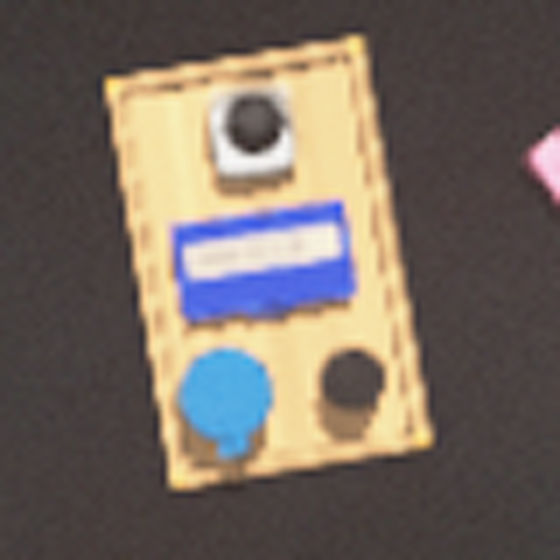

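The crop confirms the layout: dropper at the far end (255,123), blue slide box in the middle (265,260), strip tube near left (225,392), vial near right (352,377). The tube's tab points towards the robot. Next I'll fit the poses from the corners.

```bash
cat > m2.py <<'E'
from h import *
C=lambda x,y:np.array([215+(x+.5)/7-.5,175+(y+.5)/7-.5])
V=lambda x,y:np.array([x,y])*.64
def fit(px,z):
    w=np.array([p2w("top",p,z)[:2]*1000 for p in px]); n=lambda i,j:np.round(np.linalg.norm(w[i]-w[j]),1)
    d=(w[0]+w[1]-w[2]-w[3]); print(np.round(w.mean(0),1),"sides",n(0,1),n(1,2),n(2,3),n(3,0),"yaw",np.degrees(np.arctan2(d[1],d[0])).round(1)); return w.mean(0),np.arctan2(d[1],d[0])
c,a=fit([C(107,80),C(362,38),C(432,440),C(173,489)],.015)
fit([C(175,225),C(343,203),C(353,295),C(188,320)],.03)
fit([V(529,327),V(627,345),V(615,411),V(518,393)],.01)
fit([V(180,302),V(308,322),V(298,388),V(170,368)],.01)
R=np.array([[np.cos(a),-np.sin(a)],[np.sin(a),np.cos(a)]])
for k,p in dict(strip=(-45,21),vial=(-45,-21),drop=(45,0)).items(): print(k,np.round(c+R@p,1))
for k,px,z in (("strip",C(225,392),.089),("vial",C(352,377),.063),("drop",C(255,120),.083)): print(k,np.round(p2w("top",px,z)*1000,1))
# body edges of dropper: shoulder top 55mm
E
python3 m2.py; python3 - <<'E'
from workcell import arm
import numpy as np
from scipy.spatial.transform import Rotation as R
q=arm.read_state()["ee_rot"]; print(R.from_quat(np.r_[q[1:],q[0]]).as_matrix().round(3))
E
```

```text
[510.3  12.4] sides 91.5 144.0 92.6 146.0 yaw 10.7
[509.9  13.9] sides 59.0 32.2 58.0 33.4 yaw 8.2
[ 456.4 -269.1] sides 157.9 106.1 155.4 105.9 yaw -9.6
[483.3 259.3] sides 206.1 105.3 204.9 105.5 yaw -6.7
strip [462.2  24.7]
vial [470.  -16.5]
drop [554.5  20.8]
strip [464.4  26.7  89. ]
vial [470.2 -16.   63. ]
drop [554.8  18.6  83. ]
[[-0.001 -0.952  0.306]
 [-0.002  0.306  0.952]
 [-1.     0.    -0.002]]
```

```bash
cat > go.py <<'E'
import sys
from h import *
from scipy.spatial.transform import Rotation as Ro
# usage: go.py x y z phi  (mm, deg) -> entry in tool axes; several targets chain from same start
s=arm.read_state(); q=s["ee_rot"]; R=Ro.from_quat(np.r_[q[1:],q[0]])
a=list(map(float,sys.argv[1:]))
for i in range(0,len(a),4):
    x,y,z,ph=a[i:i+4]; ph=np.radians(ph); Z=np.array([np.cos(ph),np.sin(ph),0]); X=np.array([0,0,-1.])
    T=Ro.from_matrix(np.c_[X,np.cross(Z,X),Z]); d=np.array([x,y,z])/1000-s["tool_pos"]; r=(R.inv()*T).as_rotvec()
    print((R.inv().apply(d)/.5).round(4).tolist(),(r/(np.pi/2)).round(4).tolist(),"rows",np.ceil(max(np.linalg.norm(d)/.05,np.degrees(np.linalg.norm(r))/8.59)))
E
python3 go.py 464 26 150 10.7
```

```text
[0.1623, -0.8676, -0.6653] [0.6833, -0.0011, 0.0006] rows 12.0
```

```bash
python3 -m jog '[[[0.162,-0.868,-0.665],[0.683,0,0]],[[0.162,-0.868,-0.665],[0.683,0,0]],[[0.162,-0.868,-0.665],[0.683,0,0]],[[0.162,-0.868,-0.665],[0.683,0,0]],[[0.162,-0.868,-0.665],[0.683,0,0]],[[0.162,-0.868,-0.665],[0.683,0,0]],[[0.162,-0.868,-0.665],[0.683,0,0]],[[0.162,-0.868,-0.665],[0.683,0,0]],[[0.162,-0.868,-0.665],[0.683,0,0]],[[0.162,-0.868,-0.665],[0.683,0,0]],[[0.162,-0.868,-0.665],[0.683,0,0]],[[0.162,-0.868,-0.665],[0.683,0,0]],[[0.162,-0.868,-0.665],[0.683,0,0]],[[0.162,-0.868,-0.665],[0.683,0,0]]]' -0.5 40
python3 go.py 464 26 38 10.7
python3 - <<'E'
from h import *
im=get_image("scene")[:,:,::-1]; cv2.imwrite("pics/s1.png",cv2.resize(im[130:280,180:340],None,fx=4,fy=4,interpolation=cv2.INTER_CUBIC))
print(arm.read_state()["qpos"])
E
```

```text
time_s: 1.5
tool_pos: [0.4635, 0.0273, 0.15]
ee_rot: [0.703, -0.066, 0.705, 0.066]
contact_force: [0.3, 0.5, -0.8]
opening: 0.064
[0.224, -0.003, 0.0008] [0.0006, -0.0009, -0.0004] rows 3.0
[ 5.96244486e-02  2.25602418e-01 -2.33681420e-01  1.11235545e+00
  3.43056822e-04  1.44165660e+00]
```

View pics/s1.png

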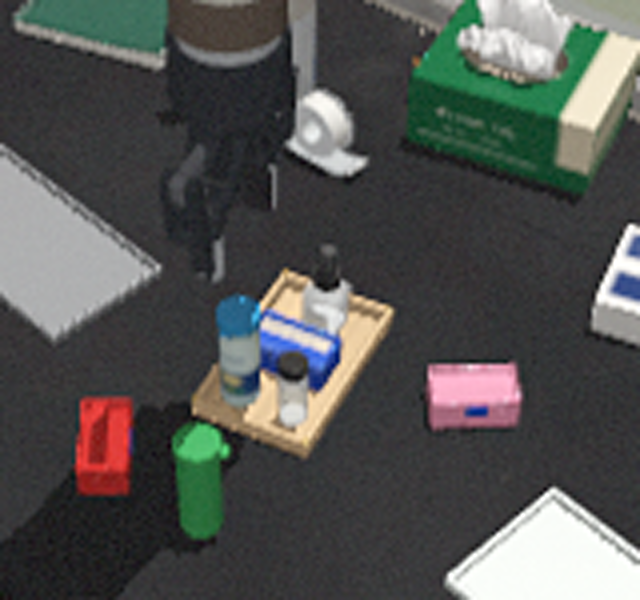

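```bash
python3 - <<'E'
from h import *
f=lambda p:(w2p("scene",np.array(p)/1000)-[180,130])*4
for n,p in dict(tcp=(464,27,150),strip=(464,26,89),stripb=(464,26,3),vial=(470,-16,63),drop=(555,20,83),tab=(445,22,84)).items(): print(n,f(p).round())
im=get_image("top")[:,:,::-1]; cv2.imwrite("pics/t1.png",cv2.resize(im[165:265,205:305],None,fx=6,fy=6,interpolation=cv2.INTER_CUBIC))
E
```

```text
tcp [235. 244.]
strip [238. 309.]
stripb [241. 392.]
vial [292. 357.]
drop [324. 245.]
tab [225. 333.]
```

View pics/t1.png

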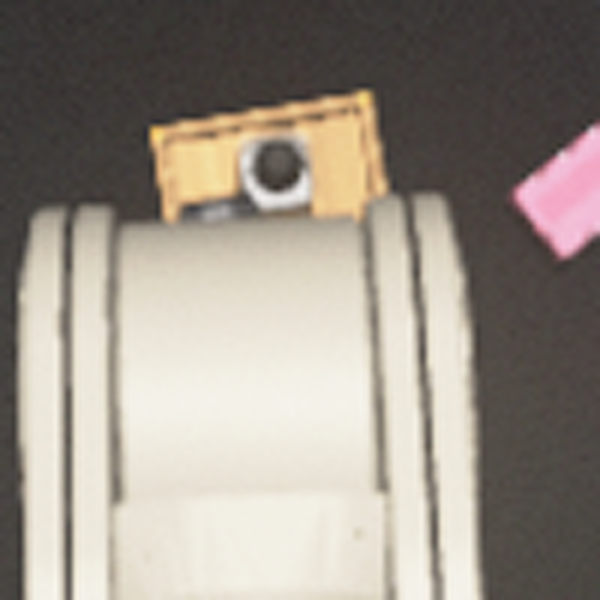

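The top view is now blocked by the arm. The scene view agrees with my estimates: tube cap seen at (238,305) against (238,309) predicted, vial at (292,358) against (292,357). Going down.

```bash
python3 -m jog '[[[0.1,-0.003,0.001],[0,0,0]],[[0.18,-0.003,0.001],[0,0,0]],[[0.224,-0.003,0.001],[0,0,0]],[[0.224,-0.003,0.001],[0,0,0]],[[0.224,-0.003,0.001],[0,0,0]]]'
python3 -m jog '[[[0,0,0],[0,0,0]],[[0,0,0],[0,0,0]],[[0,0,0],[0,0,0]],[[0,0,0],[0,0,0]],[[0,0,0],[0,0,0]],[[0,0,0],[0,0,0]],[[0,0,0],[0,0,0]],[[0,0,0],[0,0,0]]]' 1 30
python3 -m jog '[[[-0.04,0,0],[0,0,0]],[[-0.1,0,0],[0,0,0]],[[-0.2,0,0],[0,0,0]],[[-0.25,0,0],[0,0,0]],[[-0.25,0,0],[0,0,0]]]'
python3 go.py 492 319 170 10.7  492 319 41 10.7
```

```text
time_s: 2.1
tool_pos: [0.4651, 0.0264, 0.0389]
ee_rot: [0.704, -0.067, 0.704, 0.067]
contact_force: [-0.6, -0.2, -0.1]
opening: 0.0637
time_s: 2.9
tool_pos: [0.4665, 0.0256, 0.0398]
ee_rot: [0.705, -0.066, 0.703, 0.066]
contact_force: [-1.4, 0.2, 7.2]
opening: 0.0284
time_s: 3.4
tool_pos: [0.4684, 0.0254, 0.168]
ee_rot: [0.707, -0.066, 0.701, 0.066]
contact_force: [-0.1, -0.2, 0.3]
opening: 0.0283
[-0.0033, 0.5682, 0.1554] [0.0001, 0.0061, 0.0008] rows 6.0
[0.2547, 0.5685, 0.153] [0.0001, 0.0061, 0.0008] rows 7.0
```

```bash
python3 -m jog '[[[0,0.07,0.02],[0,0.006,0]],[[0,0.16,0.05],[0,0.006,0]],[[0,0.26,0.08],[0,0.006,0]],[[0,0.36,0.1],[0,0.006,0]],[[0,0.45,0.13],[0,0.006,0]],[[0,0.53,0.15],[0,0.006,0]],[[0,0.568,0.154],[0,0.006,0]],[[0,0.568,0.154],[0,0.006,0]],[[0.08,0.568,0.154],[0,0.006,0]],[[0.16,0.568,0.154],[0,0.006,0]],[[0.21,0.568,0.154],[0,0.006,0]],[[0.235,0.568,0.154],[0,0.006,0]],[[0.245,0.568,0.154],[0,0.006,0]],[[0.25,0.568,0.154],[0,0.006,0]],[[0.253,0.568,0.154],[0,0.006,0]],[[0.256,0.568,0.154],[0,0.006,0]],[[0.256,0.568,0.154],[0,0.006,0]]]'
python3 - <<'E'
from h import *
im=get_image("scene")[:,:,::-1]; cv2.imwrite("pics/s2.png",cv2.resize(im[110:290,120:320],None,fx=4,fy=4,interpolation=cv2.INTER_CUBIC))
E
```

```text
time_s: 5.1
tool_pos: [0.487, 0.3168, 0.0399]
ee_rot: [0.7, -0.066, 0.708, 0.065]
contact_force: [-9.6, -7.1, 21.5]
opening: 0.0283
```

View pics/s2.png

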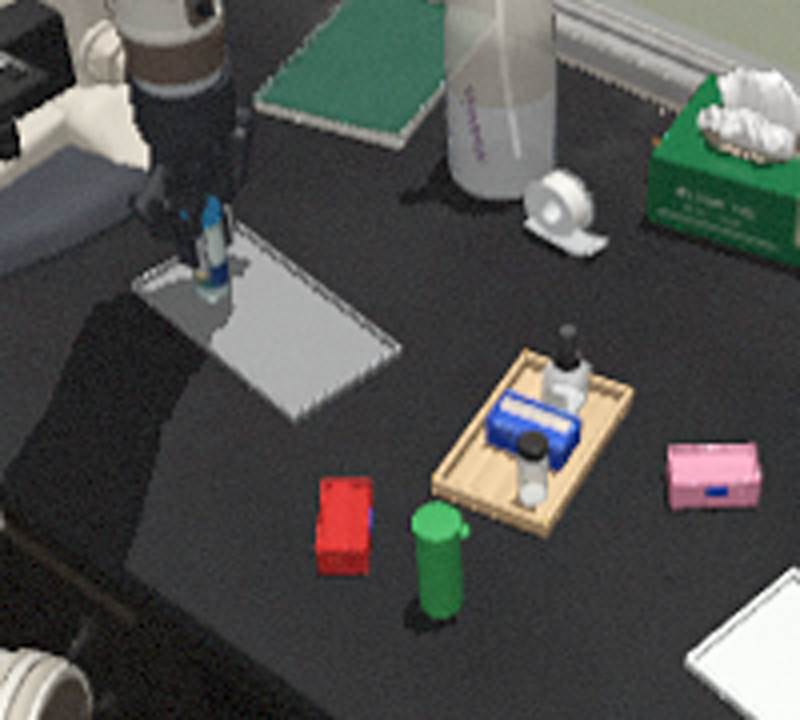

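The tube stands in the tray at about (212,290), pressed slightly by the gripper. I'll relieve that, then open.

```bash
python3 -m jog '[[[-0.003,0,0],[0,0,0]],[[-0.003,0,0],[0,0,0]],[[-0.003,0,0],[0,0,0]]]'

```

```text
time_s: 5.45
tool_pos: [0.4893, 0.3187, 0.0399]
ee_rot: [0.702, -0.066, 0.706, 0.066]
contact_force: [-3.6, -1.5, 12.4]
opening: 0.0281
```

```bash
python3 -m jog '[[[-0.003,0,0],[0,0,0]],[[-0.003,0,0],[0,0,0]],[[-0.003,0,0],[0,0,0]]]'
python3 -m jog '[[[0,0,0],[0,0,0]],[[0,0,0],[0,0,0]],[[0,0,0],[0,0,0]],[[0,0,0],[0,0,0]],[[0,0,0],[0,0,0]],[[0,0,0],[0,0,0]]]' -0.3
python3 -m jog '[[[-0.1,0,0],[0,0,0]],[[-0.2,0,0],[0,0,0]],[[-0.27,0,0],[0,0,0]],[[-0.27,0,0],[0,0,0]]]'
python3 go.py 470.2 -16 170 10.7  470.2 -16 40 10.7
```

```text
time_s: 5.75
tool_pos: [0.4893, 0.3191, 0.0399]
ee_rot: [0.702, -0.066, 0.706, 0.066]
contact_force: [-0.9, -1.0, 7.2]
opening: 0.0284
time_s: 6.35
tool_pos: [0.488, 0.3187, 0.0381]
ee_rot: [0.701, -0.066, 0.707, 0.066]
contact_force: [-0.6, 0.0, 0.3]
opening: 0.0555
time_s: 6.75
tool_pos: [0.4926, 0.3211, 0.1801]
ee_rot: [0.705, -0.064, 0.703, 0.068]
contact_force: [0.0, -0.0, 1.3]
opening: 0.0555
[0.0167, -0.6543, -0.1696] [0.0003, 0.0014, -0.003] rows 7.0
[0.2767, -0.6555, -0.1701] [0.0003, 0.0014, -0.003] rows 8.0
```

```bash
python3 -m jog '[[[0,-0.07,-0.02],[0,0,0]],[[0,-0.16,-0.04],[0,0,0]],[[0.01,-0.26,-0.07],[0,0,0]],[[0.01,-0.36,-0.09],[0,0,0]],[[0.01,-0.45,-0.12],[0,0,0]],[[0.017,-0.54,-0.14],[0,0,0]],[[0.017,-0.62,-0.16],[0,0,0]],[[0.017,-0.655,-0.17],[0,0,0]],[[0.017,-0.655,-0.17],[0,0,0]],[[0.1,-0.655,-0.17],[0,0,0]],[[0.19,-0.655,-0.17],[0,0,0]],[[0.25,-0.655,-0.17],[0,0,0]],[[0.28,-0.655,-0.17],[0,0,0]],[[0.28,-0.655,-0.17],[0,0,0]],[[0.28,-0.655,-0.17],[0,0,0]]]' -0.2
python3 - <<'E'
from h import *
im=get_image("scene")[:,:,::-1]; cv2.imwrite("pics/s3.png",cv2.resize(im[130:270,140:320],None,fx=4,fy=4,interpolation=cv2.INTER_CUBIC))
E
```

```text
time_s: 8.25
tool_pos: [0.4654, -0.018, 0.034]
ee_rot: [0.7, -0.067, 0.708, 0.066]
contact_force: [0.7, -0.1, 0.8]
opening: 0.0512
```

View pics/s3.png

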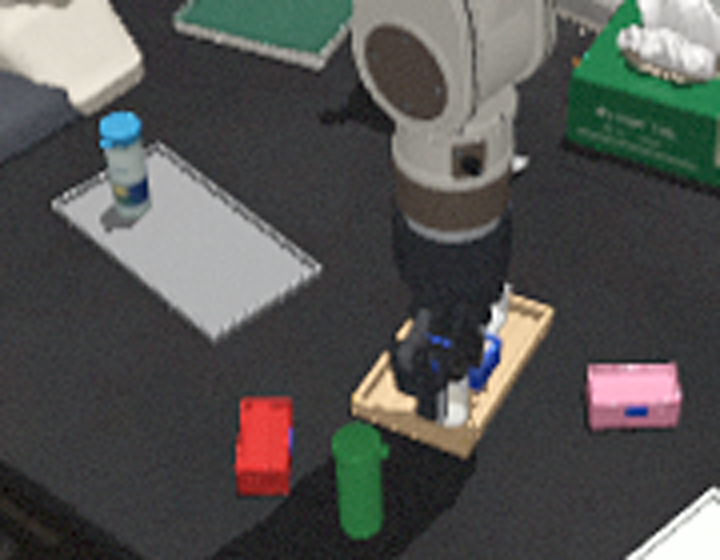

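The tube stands upright in the side tray at (128,170), and the fingers straddle the vial at (450,390). I'll correct by a few mm and grip.

```bash
python3 -m jog '[[[-0.005,0.003,0.007],[0,0.004,0]],[[-0.005,0.003,0.007],[0,0.004,0]],[[-0.005,0.003,0.007],[0,0.004,0]]]'
python3 -m jog '[[[0,0,0],[0,0,0]],[[0,0,0],[0,0,0]],[[0,0,0],[0,0,0]],[[0,0,0],[0,0,0]],[[0,0,0],[0,0,0]],[[0,0,0],[0,0,0]],[[0,0,0],[0,0,0]]]' 1 30
python3 -m jog '[[[-0.03,0,0],[0,0,0]],[[-0.1,0,0],[0,0,0]],[[-0.2,0,0],[0,0,0]],[[-0.26,0,0],[0,0,0]],[[-0.26,0,0],[0,0,0]]]'
python3 go.py 484 260 170 10.7  484 260 41 10.7
```

```text
time_s: 8.6
tool_pos: [0.4697, -0.0166, 0.0375]
ee_rot: [0.699, -0.067, 0.709, 0.066]
contact_force: [-0.5, -0.1, -0.6]
opening: 0.0512
time_s: 9.3
tool_pos: [0.4687, -0.0168, 0.0367]
ee_rot: [0.699, -0.067, 0.709, 0.065]
contact_force: [-1.4, -0.7, 3.9]
opening: 0.0208
time_s: 9.8
tool_pos: [0.4739, -0.0165, 0.171]
ee_rot: [0.702, -0.067, 0.706, 0.065]
contact_force: [0.4, 0.3, -1.8]
opening: 0.0206
[0.0002, 0.5395, 0.1227] [0.0002, -0.0042, 0.0013] rows 6.0
[0.2582, 0.54, 0.1244] [0.0002, -0.0042, 0.0013] rows 7.0
```

```bash
python3 -m jog '[[[0,0.07,0.02],[0,0,0]],[[0,0.16,0.04],[0,0,0]],[[0,0.25,0.06],[0,0,0]],[[0,0.34,0.08],[0,0,0]],[[0,0.43,0.1],[0,0,0]],[[0,0.51,0.12],[0,0,0]],[[0,0.54,0.124],[0,0,0]],[[0,0.54,0.124],[0,0,0]],[[0.08,0.54,0.124],[0,0,0]],[[0.16,0.54,0.124],[0,0,0]],[[0.21,0.54,0.124],[0,0,0]],[[0.24,0.54,0.124],[0,0,0]],[[0.25,0.54,0.124],[0,0,0]],[[0.258,0.54,0.124],[0,0,0]],[[0.258,0.54,0.124],[0,0,0]],[[0.258,0.54,0.124],[0,0,0]]]'
sleep 0; python3 go.py 484 260 38 10.7
```

```text
time_s: 11.4
tool_pos: [0.4802, 0.2599, 0.0376]
ee_rot: [0.699, -0.066, 0.709, 0.065]
contact_force: [0.2, 0.2, -0.0]
opening: 0.021
[-0.0009, -0.0013, 0.0075] [-0.0003, -0.0087, -0.0003] rows 1.0
```

```bash
python3 -m jog '[[[0.002,0,0],[0,-0.008,0]],[[0.002,0,0],[0,-0.008,0]],[[0.002,0,0],[0,-0.008,0]]]'
```

```text
time_s: 11.7
tool_pos: [0.4805, 0.2604, 0.0368]
ee_rot: [0.704, -0.066, 0.704, 0.066]
contact_force: [1.0, -0.1, 4.8]
opening: 0.021
```

Contact. Releasing and moving to the dropper, jaws along the caddy's y.

```bash
python3 -m jog '[[[0,0,0],[0,0,0]],[[0,0,0],[0,0,0]],[[0,0,0],[0,0,0]],[[0,0,0],[0,0,0]],[[0,0,0],[0,0,0]],[[0,0,0],[0,0,0]]]' -0.3
python3 -m jog '[[[-0.1,0,0],[0,0,0]],[[-0.2,0,0],[0,0,0]],[[-0.28,0,0],[0,0,0]],[[-0.28,0,0],[0,0,0]]]'
python3 go.py 554.8 19.5 170 100.7 554.8 19.5 22 100.7 554.8 19.5 170 -79.3; python3 -c "
from workcell import arm;print(arm.read_state()['qpos'])"
```

```text
time_s: 12.3
tool_pos: [0.4792, 0.2601, 0.0355]
ee_rot: [0.703, -0.066, 0.705, 0.066]
contact_force: [-0.1, 0.6, -0.1]
opening: 0.0552
time_s: 12.7
tool_pos: [0.4835, 0.2622, 0.1826]
ee_rot: [0.707, -0.064, 0.701, 0.068]
contact_force: [1.6, 0.4, 0.0]
opening: 0.0557
[0.0236, -0.5036, 0.0496] [-0.9997, 0.0068, 0.0027] rows 11.0
[0.3196, -0.5048, 0.0468] [-0.9997, 0.0068, 0.0027] rows 11.0
[0.0236, -0.5036, 0.0496] [1.0002, 0.0027, -0.0068] rows 11.0
[4.96408138e-01 3.55799091e-01 3.54611238e-02 1.24021617e+00
 9.66662191e-04 1.88005555e+00]
```

```bash
python3 -m jog '[[[0,-0.07,0.01],[-1,0,0]],[[0,-0.15,0.02],[-1,0,0]],[[0.01,-0.24,0.03],[-1,0,0]],[[0.01,-0.33,0.04],[-1,0,0]],[[0.02,-0.42,0.045],[-1,0,0]],[[0.024,-0.48,0.049],[-1,0,0]],[[0.024,-0.504,0.049],[-1,0,0]],[[0.024,-0.504,0.049],[-1,0,0]],[[0.024,-0.504,0.049],[-1,0,0]],[[0.024,-0.504,0.049],[-1,0,0]],[[0.024,-0.504,0.049],[-1,0,0]],[[0.024,-0.504,0.049],[-1,0,0]],[[0.024,-0.504,0.049],[-1,0,0]]]' -0.3
python3 go.py 554.8 19.5 22 100.7
python3 - <<'E'
from h import *
im=get_image("scene")[:,:,::-1]; cv2.imwrite("pics/s4.png",cv2.resize(im[110:270,140:320],None,fx=4,fy=4,interpolation=cv2.INTER_CUBIC))
E
```

```text
time_s: 14.0
tool_pos: [0.5503, 0.0171, 0.163]
ee_rot: [0.451, -0.543, 0.453, 0.545]
contact_force: [-0.5, -0.3, -0.1]
opening: 0.0552
[0.2819, -0.0109, 0.003] [-0.0012, 0.0001, -0.0026] rows 3.0
```

View pics/s4.png

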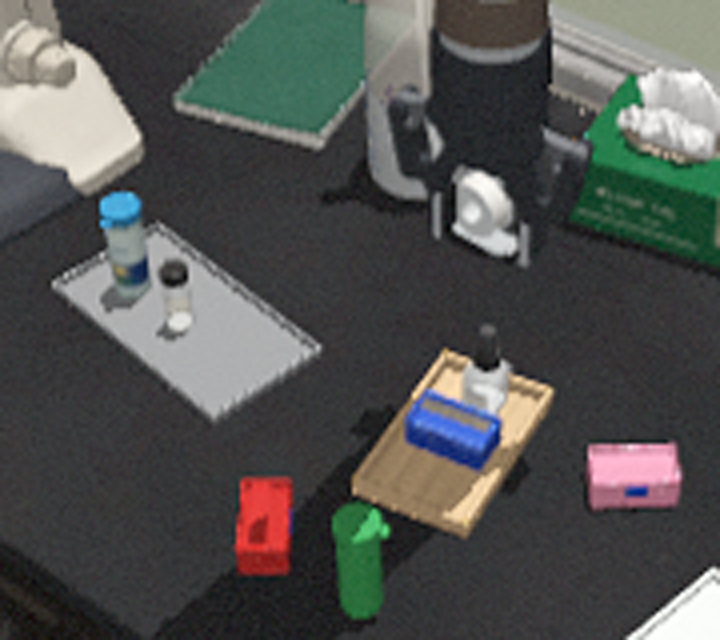

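The vial (177,295) and tube (127,245) stand upright in the tray, the dropper is at (487,370), and the fingers are above it at (437,215) and (523,245).

```bash
python3 -m jog '[[[0.08,-0.011,0.003],[0,0,0]],[[0.16,-0.011,0.003],[0,0,0]],[[0.22,-0.011,0.003],[0,0,0]],[[0.255,-0.011,0.003],[0,0,0]],[[0.27,-0.011,0.003],[0,0,0]],[[0.276,-0.011,0.003],[0,0,0]],[[0.276,-0.011,0.003],[0,0,0]]]'
python3 -m jog '[[[0,0,0],[0,0,0]],[[0,0,0],[0,0,0]],[[0,0,0],[0,0,0]],[[0,0,0],[0,0,0]],[[0,0,0],[0,0,0]],[[0,0,0],[0,0,0]],[[0,0,0],[0,0,0]]]' 1 30
python3 go.py 554.8 19.5 24 100.7
python3 -m jog '[[[-0.03,0,0],[0,0,0]],[[-0.1,0,0],[0,0,0]],[[-0.2,0,0],[0,0,0]],[[-0.28,0,0],[0,0,0]],[[-0.28,0,0],[0,0,0]]]'
python3 go.py 476 200 165 10.7  476 200 24 10.7
```

```text
time_s: 14.75
tool_pos: [0.5558, 0.0196, 0.026]
ee_rot: [0.451, -0.544, 0.452, 0.545]
contact_force: [-0.8, -0.1, 0.7]
opening: 0.0555
time_s: 15.45
tool_pos: [0.5564, 0.0196, 0.0269]
ee_rot: [0.451, -0.544, 0.451, 0.545]
contact_force: [0.2, 0.3, 5.8]
opening: 0.0288
[0.0059, 0.0032, 0.0003] [0.0002, -0.0002, -0.0003] rows 1.0
time_s: 15.95
tool_pos: [0.56, 0.0197, 0.1724]
ee_rot: [-0.453, 0.547, -0.449, -0.542]
contact_force: [1.2, 0.0, -0.3]
opening: 0.0287
[0.0132, 0.0981, 0.3855] [1.0002, 0.0039, 0.0059] rows 11.0
[0.2951, 0.1008, 0.3861] [1.0002, 0.0039, 0.0059] rows 11.0
```

```bash
python3 -m jog '[[[0,0.02,0.06],[1,0,0]],[[0,0.04,0.14],[1,0,0]],[[0,0.06,0.22],[1,0,0]],[[0,0.08,0.3],[1,0,0]],[[0,0.095,0.36],[1,0,0]],[[0,0.1,0.386],[1,0,0]],[[0,0.1,0.386],[1,0,0]],[[0,0.1,0.386],[1,0,0]],[[0,0.1,0.386],[1,0,0]],[[0,0.1,0.386],[1,0,0]],[[0,0.1,0.386],[1,0,0]],[[0,0.1,0.386],[1,0,0]],[[0.08,0.1,0.386],[1,0,0]],[[0.16,0.1,0.386],[1,0,0]],[[0.23,0.1,0.386],[1,0,0]],[[0.265,0.1,0.386],[1,0,0]],[[0.28,0.1,0.386],[1,0,0]],[[0.285,0.1,0.386],[1,0,0]],[[0.285,0.1,0.386],[1,0,0]],[[0.285,0.1,0.386],[1,0,0]]]'
python3 go.py 476 200 27 10.7
```

```text
time_s: 17.95
tool_pos: [0.4679, 0.1992, 0.0257]
ee_rot: [0.702, -0.067, 0.706, 0.066]
contact_force: [-11.5, -3.6, 24.3]
opening: 0.0289
[-0.0027, -0.0014, 0.0162] [0.0015, -0.0042, 0.0] rows 1.0
```

```bash
python3 -m jog '[[[-0.004,0,0],[0,0,0]],[[-0.006,0,0],[0,0,0]],[[-0.006,0,0],[0,0,0]]]'
python3 -m jog '[[[0,0,0],[0,0,0]],[[0,0,0],[0,0,0]],[[0,0,0],[0,0,0]],[[0,0,0],[0,0,0]],[[0,0,0],[0,0,0]],[[0,0,0],[0,0,0]]]' -0.3
python3 -m jog '[[[-0.08,0,0],[0,0,0]],[[-0.17,0,0],[0,0,0]],[[-0.26,0,0],[0,0,0]],[[-0.28,0,0],[0,0,0]]]'
python3 - <<'E'
from h import *
print(arm.read_state()["opening"])
im=get_image("scene")[:,:,::-1]; cv2.imwrite("pics/s5.png",cv2.resize(im[110:270,140:320],None,fx=4,fy=4,interpolation=cv2.INTER_CUBIC))
E
python3 go.py 510 13.5 170 10.7
```

```text
time_s: 18.25
tool_pos: [0.4707, 0.2, 0.0263]
ee_rot: [0.703, -0.066, 0.705, 0.066]
contact_force: [-0.7, -0.3, 0.1]
opening: 0.0285
time_s: 18.85
tool_pos: [0.4703, 0.1999, 0.0261]
ee_rot: [0.703, -0.066, 0.705, 0.066]
contact_force: [-1.0, 0.4, -1.1]
opening: 0.0558
time_s: 19.25
tool_pos: [0.4739, 0.2013, 0.1719]
ee_rot: [0.706, -0.065, 0.702, 0.067]
contact_force: [-0.5, -0.5, 0.1]
opening: 0.0555
0.055539571144531466
[0.0017, -0.3823, 0.0018] [0.0002, 0.0039, -0.0013] rows 4.0
```

View pics/s5.png

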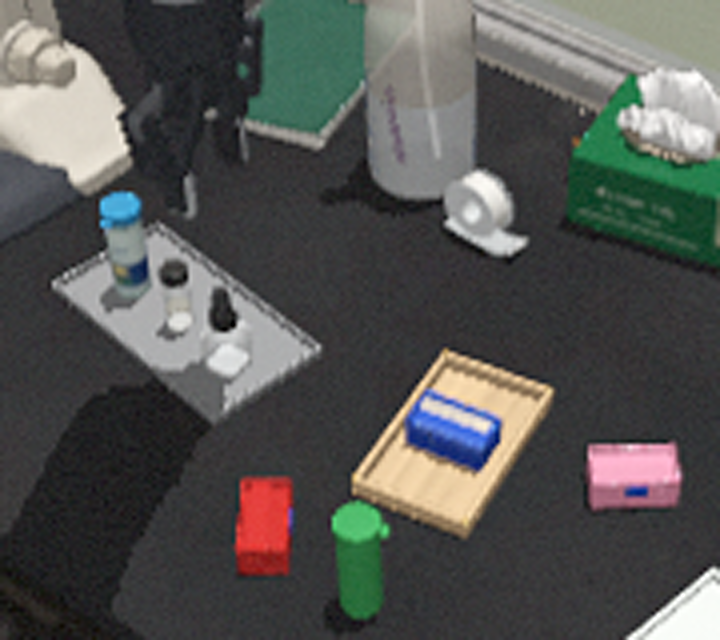

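All three stand in the side tray, and the slide box is alone at (453,430). Now the slide box.

```bash
python3 -m jog '[[[0,-0.07,0],[0,0,0]],[[0,-0.16,0],[0,0,0]],[[0,-0.25,0],[0,0,0]],[[0,-0.33,0],[0,0,0]],[[0.002,-0.375,0.002],[0,0.004,0]],[[0.002,-0.382,0.002],[0,0.004,0]],[[0.002,-0.382,0.002],[0,0.004,0]],[[0.08,-0.382,0.002],[0,0.004,0]],[[0.16,-0.382,0.002],[0,0.004,0]],[[0.22,-0.382,0.002],[0,0.004,0]],[[0.24,-0.382,0.002],[0,0.004,0]],[[0.24,-0.382,0.002],[0,0.004,0]],[[0.24,-0.382,0.002],[0,0.004,0]]]' -0.5
python3 go.py 510 13.5 8 10
```

```text
time_s: 20.6
tool_pos: [0.5078, 0.0131, 0.0472]
ee_rot: [0.701, -0.067, 0.707, 0.066]
contact_force: [0.9, 0.3, 0.8]
opening: 0.064
[0.0783, -0.0001, 0.0052] [0.0087, -0.005, 0.0001] rows 1.0
```

```bash
python3 -m jog '[[[0.03,0,0.005],[0.01,-0.005,0]],[[0.06,0,0.005],[0.01,-0.005,0]],[[0.074,0,0.005],[0.01,-0.005,0]],[[0.078,0,0.005],[0.01,-0.005,0]],[[0.078,0,0.005],[0.01,-0.005,0]]]'
python3 -m jog '[[[0,0,0],[0,0,0]],[[0,0,0],[0,0,0]],[[0,0,0],[0,0,0]],[[0,0,0],[0,0,0]],[[0,0,0],[0,0,0]],[[0,0,0],[0,0,0]],[[0,0,0],[0,0,0]]]' 1 40
python3 -m jog '[[[-0.03,0,0],[0,0,0]],[[-0.1,0,0],[0,0,0]],[[-0.18,0,0],[0,0,0]],[[-0.24,0,0],[0,0,0]],[[-0.24,0,0],[0,0,0]]]'
python3 go.py 456.5 -269 125 -9.5  456.5 -269 12 -9.5
python3 - <<'E'
from h import *
im=get_image("scene")[:,:,::-1]; cv2.imwrite("pics/s6.png",cv2.resize(im[130:330,200:400],None,fx=3,fy=3,interpolation=cv2.INTER_CUBIC))
E
```

```text
time_s: 21.1
tool_pos: [0.5097, 0.0129, 0.008]
ee_rot: [0.704, -0.061, 0.705, 0.06]
contact_force: [0.0, 0.3, -0.2]
opening: 0.0643
time_s: 21.8
tool_pos: [0.5099, 0.0128, 0.0081]
ee_rot: [0.705, -0.061, 0.704, 0.06]
contact_force: [-0.1, 0.6, 5.8]
opening: 0.033
time_s: 22.3
tool_pos: [0.5124, 0.0129, 0.1317]
ee_rot: [0.707, -0.061, 0.702, 0.06]
contact_force: [0.7, 0.8, -0.8]
opening: 0.0335
[0.0127, -0.5365, -0.2065] [0.2147, 0.0048, 0.0001] rows 6.0
[0.2387, -0.5361, -0.2082] [0.2147, 0.0048, 0.0001] rows 7.0
```

View pics/s6.png

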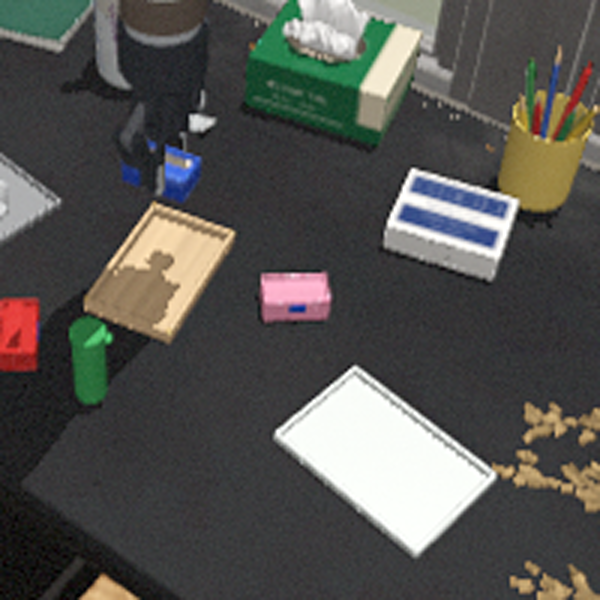

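The slide box is held level at (160,165). Next I'll carry it to the work tray (385,460).

```bash
python3 -m jog '[[[0,-0.07,-0.03],[0.2147,0,0]],[[0,-0.16,-0.06],[0.2147,0,0]],[[0,-0.25,-0.1],[0.2147,0.004,0]],[[0,-0.34,-0.13],[0.2147,0.004,0]],[[0,-0.42,-0.165],[0.2147,0.004,0]],[[0.01,-0.5,-0.195],[0.2147,0.004,0]],[[0.01,-0.536,-0.207],[0.2147,0.004,0]],[[0.01,-0.536,-0.207],[0.2147,0.004,0]],[[0.08,-0.536,-0.207],[0.2147,0.004,0]],[[0.16,-0.536,-0.207],[0.2147,0.004,0]],[[0.2,-0.536,-0.207],[0.2147,0.004,0]],[[0.225,-0.536,-0.207],[0.2147,0.004,0]],[[0.232,-0.536,-0.207],[0.2147,0.004,0]],[[0.232,-0.536,-0.207],[0.2147,0.004,0]],[[0.232,-0.536,-0.207],[0.2147,0.004,0]]]'
python3 go.py 456.5 -269 9 -9.5
```

```text
time_s: 23.85
tool_pos: [0.4538, -0.2692, 0.0124]
ee_rot: [0.703, 0.058, 0.707, -0.059]
contact_force: [0.0, 0.2, -0.8]
opening: 0.0337
[0.0068, 0.0013, 0.0054] [0.0003, -0.0035, 0.0015] rows 1.0
```

```bash
python3 -m jog '[[[0.003,0,0.005],[0,-0.0035,0.0015]],[[0.006,0,0.005],[0,-0.0035,0.0015]],[[0.008,0,0.005],[0,-0.0035,0.0015]],[[0.008,0,0.005],[0,-0.0035,0.0015]]]'
```

```text
time_s: 24.25
tool_pos: [0.4556, -0.2697, 0.0081]
ee_rot: [0.704, 0.059, 0.705, -0.058]
contact_force: [-0.1, 0.1, 4.3]
opening: 0.0337
```

```bash
python3 -m jog '[[[0,0,0],[0,0,0]],[[0,0,0],[0,0,0]],[[0,0,0],[0,0,0]],[[0,0,0],[0,0,0]],[[0,0,0],[0,0,0]],[[0,0,0],[0,0,0]]]' -0.5
python3 -m jog '[[[-0.04,0,0],[0,0,0]],[[-0.1,0,0],[0,0,0]],[[-0.18,0,0],[0,0,0]],[[-0.27,0,0],[0,0,0]],[[-0.32,0,0],[0,0,0]],[[-0.32,0,0],[0,0,0]]]'
python3 go.py 470.3 200 175 10.7
python3 - <<'E'
from h import *
im=get_image("scene")[:,:,::-1]; cv2.imwrite("pics/s7r.png",im)
cv2.imwrite("pics/s7.png",cv2.resize(im[220:330,280:390],None,fx=5,fy=5,interpolation=cv2.INTER_CUBIC))
f=lambda p:(w2p("scene",np.array(p)/1000)-[280,220])*5
print("expected box top centre",f((456.5,-269,30)))
E
```

```text
time_s: 24.85
tool_pos: [0.4551, -0.2693, 0.0072]
ee_rot: [0.704, 0.059, 0.705, -0.058]
contact_force: [0.5, 1.1, -0.3]
opening: 0.0643
time_s: 25.45
tool_pos: [0.4581, -0.2711, 0.1721]
ee_rot: [0.707, 0.057, 0.702, -0.06]
contact_force: [-1.2, -0.1, 0.3]
opening: 0.0641
[-0.0092, 0.9332, -0.1314] [-0.2245, 0.0039, 0.0025] rows 10.0
expected box top centre [247.24734313 282.73449565]
```

View pics/s7.png

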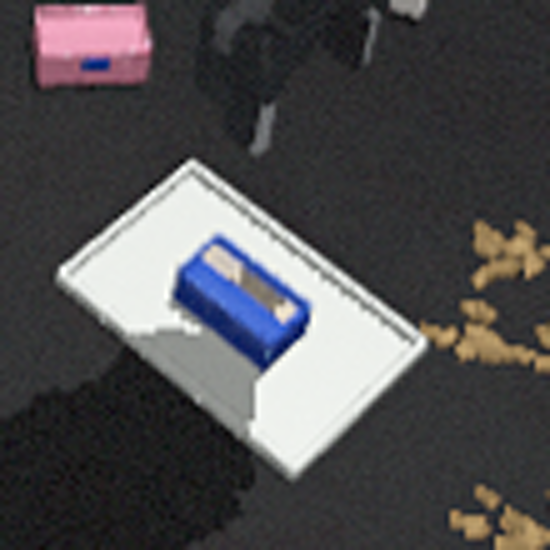

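The box lies flat near the tray's middle: its top centre is at (243,285), with (247,283) expected. I'll check it with the top camera once the arm is clear. Going to the dropper.

```bash
python3 -m jog '[[[0,0.07,-0.01],[-0.2245,0,0]],[[0,0.16,-0.02],[-0.2245,0,0]],[[0,0.25,-0.03],[-0.2245,0,0]],[[0,0.34,-0.05],[-0.2245,0,0]],[[0,0.43,-0.06],[-0.2245,0,0]],[[0,0.52,-0.07],[-0.2245,0,0]],[[0,0.61,-0.08],[-0.2245,0,0]],[[0,0.7,-0.1],[-0.2245,0,0]],[[0,0.79,-0.11],[-0.2245,0,0]],[[-0.009,0.87,-0.12],[-0.2245,0.004,0]],[[-0.009,0.92,-0.13],[-0.2245,0.004,0]],[[-0.009,0.933,-0.131],[-0.2245,0.004,0]],[[-0.009,0.933,-0.131],[-0.2245,0.004,0]],[[-0.009,0.933,-0.131],[-0.2245,0.004,0]]]' -0.3
python3 go.py 470.3 200 26.5 10.7
cat > mt.py <<'E'
from h import *
import sys
im=get_image("top")[:,:,::-1].copy(); cv2.imwrite("pics/"+sys.argv[1]+".png",im)
H,S,V=cv2.split(cv2.cvtColor(im,cv2.COLOR_BGR2HSV)); yy,xx=np.mgrid[:384,:512]
m=(H>100)&(H<130)&(S>120)&(V>60)&(np.hypot(xx-366,yy-236)<35)
print("box",rect(m,.03))
w=((V>120)|m)&(np.hypot(xx-366,yy-236)<46)&(xx>325)&(xx<406)
print("tray",rect(w,.01))
E
python3 mt.py t2
```

```text
time_s: 26.9
tool_pos: [0.4672, 0.2003, 0.1712]
ee_rot: [0.7, -0.066, 0.708, 0.066]
contact_force: [-0.6, -0.3, -1.0]
opening: 0.0557
[0.2893, -0.0022, 0.009] [-0.0003, -0.0066, -0.0009] rows 3.0
box [ 454.3 -266.8   61.2   33.4   79.9]
tray [ 457.3 -267.7  160.   109.8   80.5]
```

The top camera puts the box 3 mm from the tray centre and within 1° of its axis. Picking the dropper.

```bash
python3 -m jog '[[[0.08,-0.002,0.006],[0,-0.003,0]],[[0.16,-0.002,0.006],[0,-0.003,0]],[[0.23,-0.002,0.006],[0,-0.003,0]],[[0.27,-0.002,0.006],[0,-0.003,0]],[[0.283,-0.002,0.006],[0,-0.003,0]],[[0.287,-0.002,0.006],[0,-0.003,0]],[[0.287,-0.002,0.006],[0,-0.003,0]]]'
python3 -m jog '[[[0,0,0],[0,0,0]],[[0,0,0],[0,0,0]],[[0,0,0],[0,0,0]],[[0,0,0],[0,0,0]],[[0,0,0],[0,0,0]],[[0,0,0],[0,0,0]],[[0,0,0],[0,0,0]]]' 1 30
python3 -m jog '[[[-0.03,0,0],[0,0,0]],[[-0.1,0,0],[0,0,0]],[[-0.2,0,0],[0,0,0]],[[-0.28,0,0],[0,0,0]],[[-0.28,0,0],[0,0,0]]]'
python3 go.py 556.4 19.6 170 100.7  556.4 19.6 28 100.7
```

```text
time_s: 27.65
tool_pos: [0.4707, 0.2008, 0.0296]
ee_rot: [0.703, -0.065, 0.705, 0.066]
contact_force: [0.7, -0.3, 0.3]
opening: 0.0554
time_s: 28.35
tool_pos: [0.4708, 0.2015, 0.0302]
ee_rot: [0.704, -0.065, 0.704, 0.067]
contact_force: [-1.7, -0.2, 6.9]
opening: 0.0279
time_s: 28.85
tool_pos: [0.4743, 0.2027, 0.1754]
ee_rot: [0.707, -0.064, 0.701, 0.068]
contact_force: [0.4, -0.1, 0.1]
opening: 0.0285
[0.0097, -0.3903, 0.0932] [-0.9998, 0.0075, 0.0022] rows 11.0
[0.2937, -0.3918, 0.0905] [-0.9998, 0.0075, 0.0022] rows 11.0
```

```bash
python3 -m jog '[[[0,-0.06,0.02],[-1,0,0]],[[0,-0.14,0.04],[-1,0,0]],[[0,-0.22,0.06],[-1,0,0]],[[0,-0.3,0.075],[-1,0,0]],[[0,-0.36,0.085],[-1,0,0]],[[0,-0.391,0.092],[-1,0,0]],[[0,-0.391,0.092],[-1,0,0]],[[0,-0.391,0.092],[-1,0,0]],[[0,-0.391,0.092],[-1,0,0]],[[0,-0.391,0.092],[-1,0,0]],[[0,-0.391,0.092],[-1,0,0]],[[0,-0.391,0.092],[-1,0,0]],[[0.08,-0.391,0.091],[-1,0.006,0]],[[0.16,-0.391,0.091],[-1,0.006,0]],[[0.23,-0.391,0.091],[-1,0.006,0]],[[0.265,-0.391,0.091],[-1,0.006,0]],[[0.277,-0.391,0.091],[-1,0.006,0]],[[0.281,-0.391,0.091],[-1,0.006,0]],[[0.281,-0.391,0.091],[-1,0.006,0]],[[0.281,-0.391,0.091],[-1,0.006,0]]]'
python3 go.py 556.4 19.6 30 100.7
```

```text
time_s: 30.85
tool_pos: [0.55, 0.017, 0.0291]
ee_rot: [0.448, -0.543, 0.456, 0.545]
contact_force: [-5.0, -1.2, 11.5]
opening: 0.0282
[-0.0019, -0.0136, 0.0028] [-0.0014, -0.0028, -0.0065] rows 1.0
```

```bash
python3 -m jog '[[[-0.008,0,0],[0,0,-0.006]],[[-0.01,-0.008,0.003],[0,0,-0.006]],[[-0.01,-0.01,0.003],[0,0,-0.006]],[[-0.01,-0.01,0.003],[0,0,-0.006]],[[-0.007,-0.01,0.003],[0,0,-0.006]],[[-0.005,-0.01,0.003],[0,0,-0.006]],[[-0.005,-0.01,0.003],[0,0,-0.006]]]'
python3 go.py 556.4 19.6 30 100.7
```

```text
time_s: 31.55
tool_pos: [0.5551, 0.0199, 0.0296]
ee_rot: [-0.45, 0.545, -0.452, -0.544]
contact_force: [0.2, -0.2, -0.0]
opening: 0.0285
[-0.0008, -0.0024, -0.001] [0.0, -0.0021, -0.0004] rows 1.0
```

```bash
python3 -m jog '[[[0.002,0,0],[0,0,0]],[[0.002,0,0],[0,0,0]],[[0.002,0,0],[0,0,0]]]'
python3 -m jog '[[[0,0,0],[0,0,0]],[[0,0,0],[0,0,0]],[[0,0,0],[0,0,0]],[[0,0,0],[0,0,0]],[[0,0,0],[0,0,0]],[[0,0,0],[0,0,0]]]' -0.3
python3 -m jog '[[[-0.04,0,0],[0,0,0]],[[-0.12,0,0],[0,0,0]],[[-0.2,0,0],[0,0,0]],[[-0.28,0,0],[0,0,0]],[[-0.29,0,0],[0,0,0]]]'
python3 go.py 480.5 260.4 170 10.7
```

```text
time_s: 31.85
tool_pos: [0.5555, 0.0199, 0.0291]
ee_rot: [-0.45, 0.545, -0.452, -0.543]
contact_force: [-0.4, 0.8, -0.5]
opening: 0.0284
time_s: 32.45
tool_pos: [0.5555, 0.0199, 0.0291]
ee_rot: [-0.45, 0.545, -0.452, -0.543]
contact_force: [-0.1, 0.3, -0.3]
opening: 0.0556
time_s: 32.95
tool_pos: [0.5588, 0.0205, 0.1801]
ee_rot: [-0.453, 0.548, -0.449, -0.541]
contact_force: [0.5, -0.6, 0.5]
opening: 0.0555
[0.017, 0.065, 0.5006] [1.0001, 0.003, 0.0081] rows 11.0
```

```bash
python3 -m jog '[[[0,0.01,0.06],[1,0,0]],[[0,0.02,0.14],[1,0,0]],[[0,0.03,0.23],[1,0,0]],[[0,0.04,0.32],[1,0,0]],[[0,0.05,0.4],[1,0,0]],[[0,0.06,0.47],[1,0,0]],[[0.01,0.065,0.5],[1,0,0]],[[0.01,0.065,0.5],[1,0,0]],[[0.01,0.065,0.5],[1,0,0]],[[0.01,0.065,0.5],[1,0,0]],[[0.01,0.065,0.5],[1,0,0]],[[0.01,0.065,0.5],[1,0,0]],[[0.01,0.065,0.5],[1,0,0]]]'
python3 go.py 480.5 260.4 37 10.7
python3 - <<'E'
from h import *
im=get_image("scene")[:,:,::-1]; cv2.imwrite("pics/s8.png",cv2.resize(im[110:270,140:320],None,fx=4,fy=4,interpolation=cv2.INTER_CUBIC))
E
```

```text
time_s: 34.25
tool_pos: [0.4767, 0.2598, 0.1677]
ee_rot: [0.704, -0.068, 0.704, 0.065]
contact_force: [0.0, -0.9, 0.4]
opening: 0.0553
[0.2613, 0.0008, 0.0078] [0.0015, -0.0004, 0.0024] rows 3.0
```

View pics/s8.png

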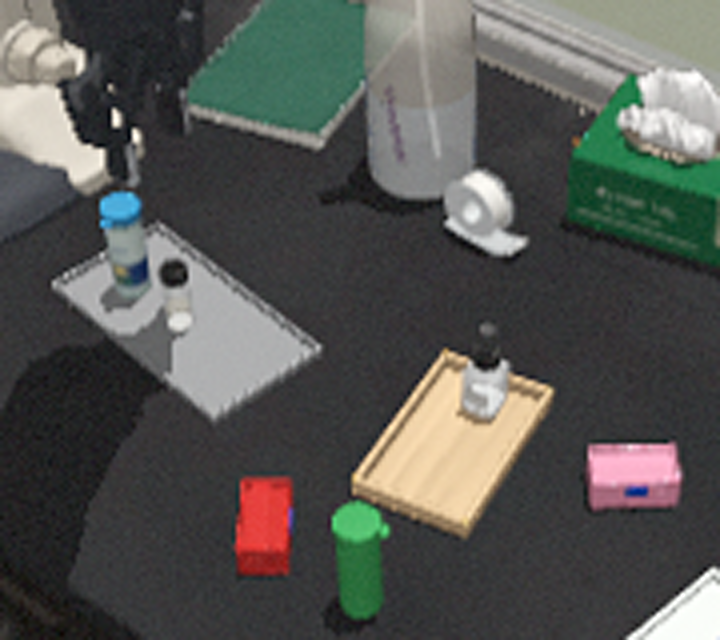

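The dropper is back at the same pixel as at the start, (487,370). Now the vial.

```bash
python3 -m jog '[[[0.08,0,0.006],[0,0,0]],[[0.16,0,0.006],[0,0,0]],[[0.22,0,0.006],[0,0,0]],[[0.25,0,0.006],[0,0,0]],[[0.258,0,0.006],[0,0,0]],[[0.26,0,0.006],[0,0,0]],[[0.26,0,0.006],[0,0,0]]]'
python3 -m jog '[[[0,0,0],[0,0,0]],[[0,0,0],[0,0,0]],[[0,0,0],[0,0,0]],[[0,0,0],[0,0,0]],[[0,0,0],[0,0,0]],[[0,0,0],[0,0,0]],[[0,0,0],[0,0,0]]]' 1 30
python3 -m jog '[[[-0.03,0,0],[0,0,0]],[[-0.1,0,0],[0,0,0]],[[-0.2,0,0],[0,0,0]],[[-0.26,0,0],[0,0,0]],[[-0.26,0,0],[0,0,0]]]'
python3 go.py 469.2 -16.7 170 10.7  469.2 -16.7 40 10.7
```

```text
time_s: 35.0
tool_pos: [0.4809, 0.2605, 0.0392]
ee_rot: [0.705, -0.067, 0.703, 0.065]
contact_force: [-0.0, 0.1, 0.9]
opening: 0.0556
time_s: 35.7
tool_pos: [0.4808, 0.2605, 0.0393]
ee_rot: [0.705, -0.067, 0.703, 0.065]
contact_force: [-0.7, -0.3, 6.2]
opening: 0.0208
time_s: 36.2
tool_pos: [0.4829, 0.2621, 0.1735]
ee_rot: [0.708, -0.066, 0.7, 0.066]
contact_force: [0.7, 0.2, -0.3]
opening: 0.0207
[0.006, -0.5428, -0.1306] [0.0001, 0.0064, 0.0002] rows 6.0
[0.2659, -0.5427, -0.1332] [0.0001, 0.0064, 0.0002] rows 7.0
```

```bash
python3 -m jog '[[[0,-0.07,-0.02],[0,0,0]],[[0,-0.16,-0.04],[0,0,0]],[[0,-0.25,-0.06],[0,0,0]],[[0,-0.34,-0.08],[0,0,0]],[[0,-0.43,-0.1],[0,0,0]],[[0,-0.51,-0.12],[0,0,0]],[[0,-0.543,-0.13],[0,0,0]],[[0,-0.543,-0.13],[0,0,0]],[[0.08,-0.543,-0.13],[0,0.005,0]],[[0.16,-0.543,-0.13],[0,0.005,0]],[[0.22,-0.543,-0.13],[0,0.005,0]],[[0.25,-0.543,-0.13],[0,0.005,0]],[[0.258,-0.543,-0.13],[0,0.005,0]],[[0.258,-0.543,-0.13],[0,0.005,0]],[[0.258,-0.543,-0.13],[0,0.005,0]],[[0.258,-0.543,-0.13],[0,0.005,0]]]'
python3 go.py 469.2 -16.7 39 10.7
```

```text
time_s: 37.8
tool_pos: [0.4667, -0.0181, 0.04]
ee_rot: [0.701, -0.068, 0.707, 0.065]
contact_force: [0.1, -0.8, 0.5]
opening: 0.0207
[0.0019, 0.0019, 0.0055] [0.0007, -0.0048, 0.0021] rows 1.0
```

```bash
python3 -m jog '[[[0,0.002,0.005],[0,-0.005,0.002]],[[0.003,0.002,0.005],[0,-0.005,0.002]],[[0.003,0.002,0.005],[0,-0.005,0.002]],[[0.003,0.002,0.005],[0,-0.005,0.002]]]'
```

```text
time_s: 38.2
tool_pos: [0.4692, -0.0173, 0.0387]
ee_rot: [0.704, -0.066, 0.704, 0.066]
contact_force: [0.8, -0.5, 1.0]
opening: 0.0205
```

```bash
python3 -m jog '[[[0.001,0,0],[0,0,0]],[[0.001,0,0],[0,0,0]]]'
python3 -m jog '[[[0,0,0],[0,0,0]],[[0,0,0],[0,0,0]],[[0,0,0],[0,0,0]],[[0,0,0],[0,0,0]],[[0,0,0],[0,0,0]],[[0,0,0],[0,0,0]]]' -0.3
python3 -m jog '[[[-0.04,0,0],[0,0,0]],[[-0.12,0,0],[0,0,0]],[[-0.2,0,0],[0,0,0]],[[-0.27,0,0],[0,0,0]],[[-0.27,0,0],[0,0,0]]]'
python3 go.py 489.3 319 173 10.7
```

```text
time_s: 38.4
tool_pos: [0.4693, -0.0173, 0.0387]
ee_rot: [0.704, -0.066, 0.704, 0.066]
contact_force: [-0.7, 0.7, 4.8]
opening: 0.0207
time_s: 39.0
tool_pos: [0.4688, -0.0173, 0.038]
ee_rot: [0.704, -0.066, 0.704, 0.066]
contact_force: [1.6, 0.6, -0.6]
opening: 0.0556
time_s: 39.5
tool_pos: [0.4725, -0.0174, 0.1784]
ee_rot: [0.708, -0.067, 0.7, 0.065]
contact_force: [0.7, 0.3, 0.4]
opening: 0.0554
[0.0106, 0.655, 0.1579] [0.0, 0.0068, 0.0018] rows 7.0
```

```bash
python3 -m jog '[[[0,0.07,0.02],[0,0,0]],[[0,0.16,0.04],[0,0,0]],[[0,0.25,0.06],[0,0,0]],[[0,0.34,0.08],[0,0,0]],[[0,0.43,0.1],[0,0,0]],[[0,0.52,0.12],[0,0,0]],[[0,0.6,0.145],[0,0,0]],[[0,0.65,0.157],[0,0,0]],[[0,0.655,0.158],[0,0.004,0]],[[0,0.655,0.158],[0,0.004,0]]]' -0.4
python3 go.py 489.3 319 40 10.7
```

```text
time_s: 40.5
tool_pos: [0.485, 0.3194, 0.1717]
ee_rot: [0.701, -0.067, 0.707, 0.066]
contact_force: [0.4, 0.4, -0.4]
opening: 0.0601
[0.2634, -0.002, 0.0104] [0.001, -0.0051, 0.001] rows 3.0
```

```bash
python3 -m jog '[[[0.08,-0.002,0.008],[0,-0.003,0]],[[0.16,-0.002,0.008],[0,-0.003,0]],[[0.22,-0.002,0.008],[0,-0.003,0]],[[0.25,-0.002,0.008],[0,-0.003,0]],[[0.26,-0.002,0.008],[0,-0.003,0]],[[0.26,-0.002,0.008],[0,-0.003,0]],[[0.26,-0.002,0.008],[0,-0.003,0]]]'
python3 -m jog '[[[0,0,0],[0,0,0]],[[0,0,0],[0,0,0]],[[0,0,0],[0,0,0]],[[0,0,0],[0,0,0]],[[0,0,0],[0,0,0]],[[0,0,0],[0,0,0]],[[0,0,0],[0,0,0]]]' 1 30
python3 -m jog '[[[-0.03,0,0],[0,0,0]],[[-0.1,0,0],[0,0,0]],[[-0.2,0,0],[0,0,0]],[[-0.26,0,0],[0,0,0]],[[-0.26,0,0],[0,0,0]]]'
python3 go.py 466.5 25.6 170 10.7  466.5 25.6 43 10.7
```

```text
time_s: 41.2
tool_pos: [0.4899, 0.3185, 0.0442]
ee_rot: [0.704, -0.065, 0.704, 0.066]
contact_force: [0.3, 0.4, 0.3]
opening: 0.0598
time_s: 41.9
tool_pos: [0.4898, 0.3194, 0.0443]
ee_rot: [0.704, -0.066, 0.704, 0.066]
contact_force: [-0.8, -0.5, 5.7]
opening: 0.0294
time_s: 42.4
tool_pos: [0.4919, 0.3207, 0.1788]
ee_rot: [0.707, -0.064, 0.701, 0.068]
contact_force: [1.2, -0.2, 0.0]
opening: 0.0299
[0.014, -0.5706, -0.1598] [0.0002, 0.0055, -0.0023] rows 6.0
[0.268, -0.5715, -0.162] [0.0002, 0.0055, -0.0023] rows 7.0
```

```bash
python3 -m jog '[[[0,-0.07,-0.02],[0,0,0]],[[0,-0.16,-0.045],[0,0,0]],[[0,-0.25,-0.07],[0,0,0]],[[0,-0.34,-0.095],[0,0,0]],[[0,-0.43,-0.12],[0,0,0]],[[0,-0.52,-0.145],[0,0,0]],[[0.005,-0.57,-0.16],[0,0,0]],[[0.005,-0.571,-0.16],[0,0.004,0]],[[0.08,-0.571,-0.16],[0,0.004,0]],[[0.16,-0.571,-0.16],[0,0.004,0]],[[0.22,-0.571,-0.16],[0,0.004,0]],[[0.25,-0.571,-0.16],[0,0.004,0]],[[0.258,-0.571,-0.16],[0,0.004,0]],[[0.258,-0.571,-0.16],[0,0.004,0]],[[0.258,-0.571,-0.16],[0,0.004,0]]]'
python3 go.py 466.5 25.6 44.5 10.7
python3 - <<'E'
from h import *
im=get_image("scene")[:,:,::-1]; cv2.imwrite("pics/s9.png",cv2.resize(im[150:260,200:320],None,fx=5,fy=5,interpolation=cv2.INTER_CUBIC))
E
```

```text
time_s: 43.9
tool_pos: [0.4637, 0.0241, 0.0441]
ee_rot: [0.701, -0.067, 0.707, 0.066]
contact_force: [0.5, -0.5, 0.2]
opening: 0.0284
[-0.0008, 0.0019, 0.0061] [0.0007, -0.0047, 0.0001] rows 1.0
```

View pics/s9.png

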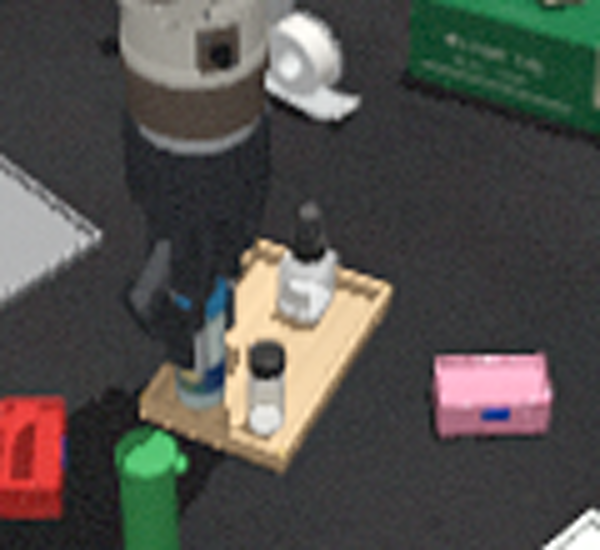

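The vial (265,390) and dropper (308,265) are upright, and the tube is about to touch the caddy floor at (200,395). Lowering the last bit.

```bash
python3 -m jog '[[[0,0.002,0.005],[0,-0.005,0]],[[0.002,0.002,0.005],[0,-0.005,0]],[[0.003,0.002,0.005],[0,-0.005,0]],[[0.003,0.002,0.005],[0,-0.005,0]]]'
```

```text
time_s: 44.35
tool_pos: [0.4656, 0.0248, 0.0427]
ee_rot: [0.704, -0.066, 0.704, 0.066]
contact_force: [-0.2, -0.3, -0.5]
opening: 0.029
```

```bash
python3 -m jog '[[[0.002,0,0],[0,0,0]],[[0.002,0,0],[0,0,0]]]'; python3 -m jog '[[[0.002,0,0],[0,0,0]],[[0.002,0,0],[0,0,0]]]'
```

```text
time_s: 44.55
tool_pos: [0.4659, 0.0248, 0.0421]
ee_rot: [0.704, -0.066, 0.704, 0.066]
contact_force: [-1.3, 1.1, 3.3]
opening: 0.0284
time_s: 44.75
tool_pos: [0.4659, 0.0248, 0.0419]
ee_rot: [0.704, -0.066, 0.704, 0.066]
contact_force: [-3.8, 0.9, 11.0]
opening: 0.029
```

Contact. Back off slightly, release, rise and move away.

```bash
python3 -m jog '[[[-0.002,0,0],[0,0,0]],[[-0.002,0,0],[0,0,0]]]'; python3 -m jog '[[[0,0,0],[0,0,0]],[[0,0,0],[0,0,0]],[[0,0,0],[0,0,0]],[[0,0,0],[0,0,0]],[[0,0,0],[0,0,0]],[[0,0,0],[0,0,0]]]' -0.4
python3 -m jog '[[[-0.04,0,0],[0,0,0]],[[-0.12,0,0],[0,0,0]],[[-0.2,0,0],[0,0,0]],[[-0.28,0,0],[0,0,0]],[[-0.3,0.07,0],[0,0,0]],[[-0.3,0.16,0],[0,0,0]],[[-0.3,0.25,0],[0,0,0]],[[-0.3,0.34,0],[0,0,0]],[[-0.3,0.43,0],[0,0,0]],[[-0.3,0.5,0],[0,0,0]],[[-0.3,0.5,0],[0,0,0]],[[-0.3,0.5,0],[0,0,0]],[[-0.3,0.5,0],[0,0,0]]]'
python3 mt.py t3
python3 - <<'E'
from h import *
a=cv2.imread("pics/t3.png")[165:265,205:305]; b=cv2.imread("pics/top0raw.png")[165:265,205:305]
s=get_image("scene")[:,:,::-1][150:260,200:310]
cv2.imwrite("pics/f.png",np.hstack([cv2.resize(x,(266,266),interpolation=cv2.INTER_CUBIC) for x in (b,a,s)]))
E
```

```text
time_s: 44.95
tool_pos: [0.466, 0.0248, 0.042]
ee_rot: [0.704, -0.066, 0.704, 0.066]
contact_force: [-0.9, 0.4, 5.3]
opening: 0.0289
time_s: 45.55
tool_pos: [0.4656, 0.0248, 0.0416]
ee_rot: [0.704, -0.066, 0.704, 0.066]
contact_force: [-0.4, 0.1, 0.5]
opening: 0.0597
time_s: 46.85
tool_pos: [0.4191, 0.2696, 0.1914]
ee_rot: [0.704, -0.066, 0.704, 0.065]
contact_force: [0.0, -0.8, -0.2]
opening: 0.0599
box [ 454.3 -266.8   61.2   33.4   79.9]
tray [ 457.3 -267.7  160.   109.8   80.5]
```

View pics/f.png

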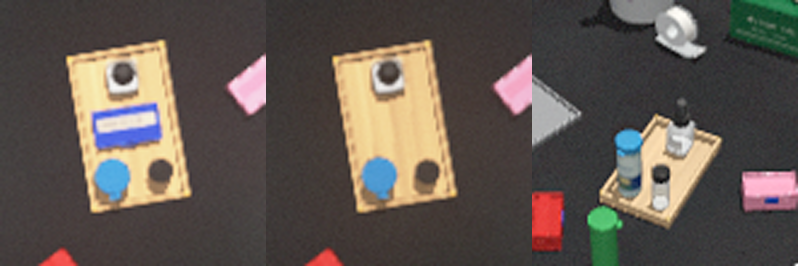

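The before and after views match. The tube is at (113,177) before and (379,177) after, which is 113 once the 266 px panel offset is removed. The vial is at 160 and 427-266=161, and the dropper at 123 and 388-266=122. All are upright, so I'm handing in.

```bash
python3 -c "
from workcell import hand_in;print(hand_in())"
```

```text
the job is handed in; nothing more can be done
None
```

The job is done and handed in at about 47 s of the 128 s allowed. `hand_in` reports no verdict.

**What I did:** I stood the strip tube, vial and dropper bottle in the side tray. I then set the slide box flat in the work tray and returned the three to their original places on the caddy.

**Last checks:**
- **Slide box:** the top camera puts it about 3 mm from the tray's centre and within 1° of its long side.
- **Three upright things:** before and after top views match to about one display pixel (roughly 1 mm), and all three look upright in the scene view.
- **Gripper:** it ended open, clear of everything, with almost no force on it.
- **Tape and coverslip box:** they were never approached. I did not measure them, and the coverslip box was outside the final crop.

**Rough spots:** four set-downs pressed on the tray or caddy floor before I backed off or released:
- **Tube and dropper going into the side tray:** 21–24 N vertically.
- **Dropper and tube going back onto the caddy:** about 11 N.

The strip tube also appears to have slipped about 2 mm in the grip on its way back. None of this shows in the final pictures.

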